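# Pin a bulk line spool on its spindle with an R-clip

### The job

Drop the bulk spool of line over the upright spindle of the spooling stand so that it sits flat on the platter, then lock it on with the R-clip: feed the clip's straight leg through the spindle's cross-hole and push gently until the bent leg has ridden over the spindle and snapped in behind it. The height of the cross-hole is only known roughly, so feel for it and never press the clip hard against the stand; let go when done and leave the other things on the desk where they are.

Things in the scene. Friction and masses are not known exactly. Their poses are not given: they have to be found in the camera images.
- stand: Spooling stand, fixed: base plate 170 x 100 mm, long side along its x, top 11 mm up; origin under its middle, z up along the spindle's axis. The upright steel spindle (18 mm dia) has a 7 mm cross-hole along the stand's x, its mouths slightly bevelled. It is locked at a height that differs each time and is not reported: hole axis 69 to 87 mm above the desk, spindle top 10 mm above that.
- platter (a point): Centre of the black platter's top face, 54 mm across, 23 mm above the desk, where the spool's underside belongs; the spindle rises from its middle. A wire line guide, 58 mm high, stands 72 mm away on the stand's +x side.
- bulk_spool: Grey plastic spool wound with pale line, standing on the desk with its bore upright: 60 mm across the flanges, 36 mm high, bore 23 mm, about 110 g. Origin: centre of its underside; z up along the bore. Once on the platter its top flange is 59 mm above the desk.
- r_clip: R-clip of 5 mm round steel wire, about 50 g, flat on the desk. Origin: centre of its eye, at the underside (wire centre 2.5 mm up). x runs along the straight leg towards its tip, y towards the bent leg, z up. The eye is 21 mm wide (y -10.5 to 10.5 mm), its flanks parallel for x -5 to 4 mm (grip here), its back at x -15.5 mm. The straight leg's centre line is at y = -8 mm.
- clip_tip (a point): The end of the clip's straight leg, cut square with a 0.6 mm chamfer, on its centre line: at (84.5, -8, 2.5) mm in the clip's frame.
- clip_seat (a point): Point on the straight leg's centre line, at (50, -8, 2.5) mm in the clip's frame, that lies on the spindle's axis when the clip is fully home. Wire centres of the bent leg in the clip's frame: root (4, 8), waist (37, -2), bulge (50, 3) round the spindle, hump (63, -2.5), flared end (79, 6) mm.
- clip_leg (a joint): Spread of the sprung bent leg, in rad: 0 when free, 0.06 to 0.1 while the hump rides over the spindle, about 0.01 once snapped home. Spring 6 N m/rad: pushing the clip on takes roughly 6 to 15 N along the straight leg while the hump rides over, then the clip is drawn home; pushed past home it jams at the waist and the force climbs steeply.
- pliers: Long-nose pliers with red handles, 183 x 46 x 10 mm, loose bystander. Origin: centre of its underside.
- shot_tin: Round shot tin, 70 x 63 x 20 mm, loose bystander. Origin: centre of its underside.
- hook_box: Slim hook box, 46 x 66 x 11 mm, loose bystander. Origin: centre of its underside.
- masking_roll: Roll of masking tape lying flat, 108 mm across, 20 mm high, loose bystander. Origin: centre of its underside.
There are look-alikes about, which are no part of the job. What is shaped like the bulk_spool but blue is not meant.

How it is judged:
On the way:
1. the spool sits flat on the platter, over the spindle, before the clip is in the spindle (horizontal distance between bulk_spool and stand below 0.006 m and z of bulk_spool in the frame of stand below 0.026 m and angle between bulk_spool's own z axis and vertical below 0.08 rad and horizontal distance between clip_seat and stand above 0.03 m), for 0.2 s.
At the end, for the whole second after the job is handed in: Spool upright on the platter (within 6 mm of the axis, 3 mm of the platter). Clip through the cross-hole, along the stand's x within 0.25 rad, 66 to 90 mm high, seat point within 4 mm of the spindle axis, bent leg sprung back under 0.04 rad. Both at rest (horizontal distance between bulk_spool and stand below 0.006 m and z of bulk_spool in the frame of stand below 0.026 m and angle between bulk_spool's own z axis and vertical below 0.08 rad and horizontal distance between clip_seat and stand below 0.004 m and z of clip_seat in the frame of stand between 0.066 and 0.09 m and angle between the x axis of r_clip and the x axis of stand, either way round below 0.25 rad and value of joint clip_leg below 0.04 rad and linear speed of each of r_clip, bulk_spool below 0.02 m/s); the robot touches nothing.
It fails at once if the clip is pressed against the stand or its spindle with more than 25 N (contact force between r_clip and stand above 25 N).
It fails at once if a bystander is shifted by more than 20 mm (distance of any of pliers, shot_tin, hook_box, masking_roll from where it was at the start of the episode above 0.02 m).
It also fails if it takes over 72 s, if anything falls off the work surface, if the arm or the gripper's body presses on something with over 40 N, if the wrist force passes 120 N, or if a joint passes its speed limit or range.

### The arm

A 7-joint arm with a two-finger parallel gripper is mounted at the origin on a cart in front of the work surface, level with it; the furniture and walls round the work are solid. World frame = base frame: x ahead of the robot, y to its left, z up, the work surface at z = 0. Lengths are in m, angles in rad, forces in N, time in s.
With the tool pointing down it reaches from about 0.35 to 0.9 m from the base axis. Payload 7.2 kg.
Tool frame: the origin (TCP) lies midway between the tips of the shut fingers; the grasp point (between the pads) lies 19 mm behind it; z points along the fingers, y is the line along which they close (so a half turn about z gives the same grasp; the last joint's range is limited). The gripper opens to 88 mm and grips with 3 to 60 N. Pads are 20 mm wide; open, the fingers measure 115 mm over their backs; the gripper's body (75 mm by 178 mm) begins 61 mm behind the grasp point.
Start: joints at [-1.373, 0.411, -0.013, 1.596, 0.006, 1.134, -0.082], TCP at [0.164, 0.603, 0.223] pointing down, gripper open.
Joint ranges: [-2.95, 2.95], [-0.29, 1.99], [-1.47, 1.44], [0.14, 2.54], [-1.03, 4.17], [0.13, 1.85], [-2.86, 2.86]. Speed limits (rad/s): [2.39, 2.39, 3.01, 3.01, 3.14, 3.14, 3.14].

### API

Orientations are given as a rotation vector (axis times angle).
In Python, from rig import ctrl, capture, get_calibration gives the robot as it stands.
- The arm moves only by the shell command python3 -m handwheel 'ROWS' [OPENING] [FORCE]. ROWS is JSON, a list of rows, each a list of 4 numbers: the shift along the tool's x, y, z in m, then the turn about the tool's z in rad. In form: [[tx, ty, tz, spin], ...]. A call has 1 to 12 rows; each row is the pose to reach, as a shift and turn from the pose commanded when the call began, along the tool's axes at that moment; what a row does not reach only later rows make up. A row lasts 1/10 s, in which the tool goes at most 50 mm and 8.59 degrees, less where a joint would pass 70% of its speed; a pose out of reach is approached as far as the arm can. A call with a gripper value outside its range is refused whole. OPENING is the finger opening in m, from 0 to 0.0878, set as the call begins (- or left out, the last holds). The fingers move at their own pace and stop on an object; FORCE is the grip in N (left out, the last holds). Time passes only in rows, so rows that repeat a pose let the fingers close. It gives the time, the measured TCP pose, the force, the opening and the grip force at its end, in the units of the state.
- ctrl.state(): the state, without advancing time (a new reading comes with each control period).
- capture(name): name is "side" or "top" or "wrist"; returns the picture (400x640x3 uint8, blue, green, red); there is no depth.
- get_calibration(name): a dict with "K" (3x3 intrinsics, pixels), "world_to_cam" (4x4, takes a point from world to camera coordinates). Camera axes: x right, y up, looking along -z (the intrinsics and any distortion apply to the point x, -y, -z); pixel columns grow to the right and rows downward; lengths in m; the calibration is good to about 2 mm. A picture is of the moment at which its call begins: read the wrist's pose just before it. get_calibration takes no time and is no camera call; for the wrist camera it gives the pose at the moment of the call.
- ctrl.sign_off(): hands the job in; it is judged then, once.
The state is a dict: "time_s": time; "joint_positions": joint angles; "qvel": joint speeds; "joint_efforts": joint torques, N m; "ee_pos": TCP position; "orientation": TCP orientation; "force": force on the tool from outside, world axes, zero at the start; "ft_torque": the same for the moment, N m; "gripper_width": finger opening in m; "grasp_force": force on a finger pad.
Only numpy, scipy, OpenCV 4.12 (cv2) and the standard library are available. Lean on these libraries where they do the work, as an engineer would, in place of code of your own. Each camera call takes 0.05 s, during which the arm holds its last target. There are 200 camera calls.

## Working session

There is one attempt and no reset: what is moved stays moved. The work goes in short steps, Python scripts to look and compute and a shell command to move; the robot and the scene stay as the last step left them, time stands still between calls to the robot, and variables do not carry over. Pictures are saved under pics/ and viewed, at most 10 in all, crops included, and the job is handed in when it is done.

```bash
ls; mkdir -p pics; python3 - <<'E'
from rig import ctrl,capture,get_calibration
import cv2,numpy as np
s=ctrl.state(); print({k:np.round(v,3).tolist() for k,v in s.items()})
for n in("side","top"):
    im=capture(n); cv2.imwrite(f"pics/{n}0.png",im); c=get_calibration(n); print(n,np.round(c["K"],1).tolist(),np.round(c["world_to_cam"],3).tolist(),[k for k in c])
c=get_calibration("wrist");print(np.round(c["K"],1).tolist(),np.round(c["world_to_cam"],3).tolist())
E
```

```text
pics
{'time_s': 0.0, 'joint_positions': [-1.373, 0.412, -0.013, 1.597, 0.006, 1.134, -0.082], 'qvel': [0.001, -0.001, 0.001, 0.001, 0.0, -0.0, -0.0], 'joint_efforts': [-0.0, -58.794, 0.642, -29.108, -0.054, 0.018, 0.0], 'ee_pos': [0.164, 0.603, 0.222], 'orientation': [-0.416, -3.114, 0.002], 'force': [0.551, -0.895, -0.035], 'ft_torque': [0.013, -0.027, 0.008], 'grasp_force': 0.0, 'gripper_width': 0.088}
side [[391.6, 0.0, 328.9], [0.0, 391.6, 206.7], [0.0, 0.0, 1.0]] [[0.996, -0.089, -0.013, -0.512], [0.049, 0.41, 0.911, -0.078], [-0.076, -0.908, 0.412, -1.03], [0.0, 0.0, 0.0, 1.0]] ['K', 'world_to_cam']
top [[508.5, 0.0, 314.3], [0.0, 508.5, 208.2], [0.0, 0.0, 1.0]] [[-0.013, -1.0, -0.009, -0.021], [0.997, -0.013, 0.075, -0.517], [-0.075, -0.008, 0.997, -1.682], [0.0, 0.0, 0.0, 1.0]] ['K', 'world_to_cam']
[[287.0, 0.0, 320.5], [0.0, 287.0, 200.6], [0.0, 0.0, 1.0]] [[0.262, 0.965, -0.002, -0.625], [-0.93, 0.252, -0.268, 0.033], [-0.259, 0.072, 0.963, -0.391], [0.0, 0.0, 0.0, 1.0]]
```

View pics/top0.png

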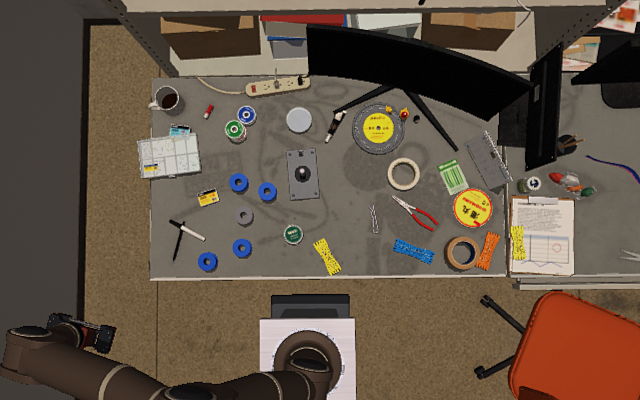

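View pics/side0.png

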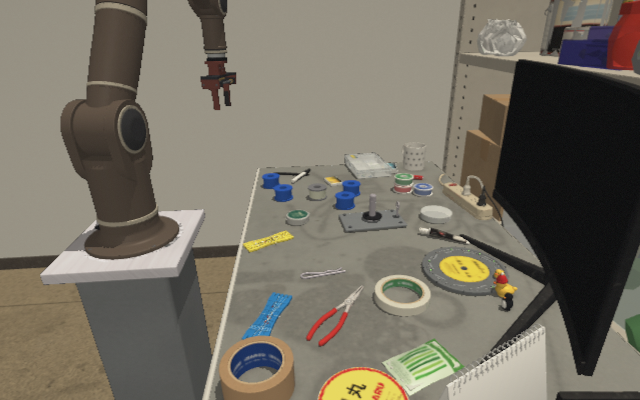

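Grey spool candidates in the top view: grey (245,215), which fits the description. The look-alikes are blue, at (238,183), (267,191), (242,248) and (207,261), plus the green and blue-labelled ones at (235,130) and (247,114). The clip is at (375,219) and the stand at (303,174), with its guide towards +x. Next is a close crop to check.

```bash
cat > h.py <<'E'
import numpy as np,cv2
from scipy.spatial.transform import Rotation as R
from rig import ctrl,capture,get_calibration
def ray(c,uv):
    d=np.array([(uv[0]-c["K"][0][2])/c["K"][0][0],-(uv[1]-c["K"][1][2])/c["K"][1][1],-1])
    T=np.linalg.inv(np.array(c["world_to_cam"])); return T[:3,3],T[:3,:3]@d
def plane(c,uv,z):
    o,d=ray(c,uv); return (o+d*(z-o[2])/d[2])
def proj(c,p):
    q=np.array(c["world_to_cam"])@np.append(p,1); K=np.array(c["K"]); v=K@np.array([q[0],-q[1],-q[2]]); return v[:2]/v[2]
def tool():
    s=ctrl.state(); return np.array(s["ee_pos"]),R.from_rotvec(s["orientation"]).as_matrix(),s
E
python3 - <<'E'
from h import *
im=cv2.imread("pics/top0.png");si=cv2.imread("pics/side0.png")
def cr(i,x,y,w,h,W=400,H=300): return cv2.resize(i[y:y+h,x:x+w],(W,H),interpolation=cv2.INTER_CUBIC)
cv2.imwrite("pics/c1.png",np.vstack([np.hstack([cr(im,345,195,60,45),cr(im,220,195,60,45)]),np.hstack([cr(im,273,144,60,60),cr(si,290,255,72,54)])]))
c=get_calibration("top")
for n,uv,z in[("spool",(245,215),.036),("stand",(302.5,174),.011),("clip",(375,219),0.003)]: print(n,plane(c,uv,z).round(3))
p,M,s=tool();print(M.round(2).tolist())
E
```

```text
spool [0.496 0.202 0.036]
stand [0.634 0.011 0.011]
clip [ 0.479 -0.232  0.003]
[[-0.96, 0.26, -0.0], [0.26, 0.96, -0.0], [-0.0, -0.0, -1.0]]
```

View pics/c1.png

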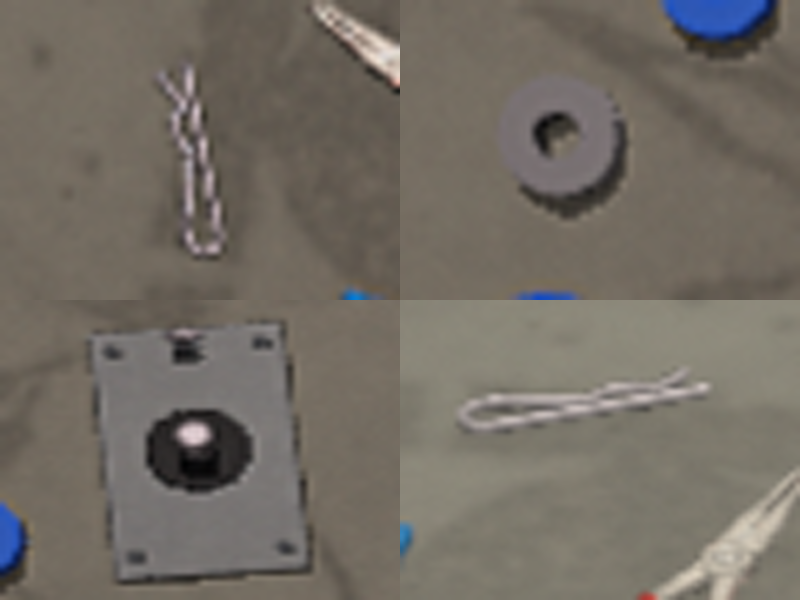

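Crop confirms: grey spool at the top right; the clip's eye is at the near (-x) end, tip towards +x and bent leg towards +y; the guide is on the stand's far (+x) side. Next I measure the yaws and work out the approach.

```bash
cat >> h.py <<'E'
def go(x,y,z,yaw=None):
    "shift in tool axes to world target; yaw = heading of tool y minus 90deg (mod pi)"
    p,M,s=tool(); d=M.T@(np.array([x,y,z])-p)
    sp=0
    if yaw is not None:
        cur=np.arctan2(M[1,1],M[0,1])-np.pi/2; sp=-((yaw-cur+np.pi/2)%np.pi-np.pi/2)
    print("rows",d.round(4).tolist(),"spin",round(sp,4))
E
python3 - <<'E'
from h import *
c=get_calibration("top"); 
def C(u,v,x0,y0,s): return (x0+u*s-0.5+s/2*0, y0+v*s-0.5)
s1=60/400
# stand plate corners in c1 (crop 273,144, 60x60 -> 400x300)
cor=[(273+u*.15,144+(v-300)*.2) for u,v in[(93,335),(283,322),(310,568),(120,578)]]
P=[plane(c,q,.011) for q in cor]; print(np.round(P,3).tolist(), np.mean(P,0).round(4))
a=(P[0]-P[3])+(P[1]-P[2]); print("stand yaw",np.arctan2(a[1],a[0]))
e=plane(c,(345+205*.15,195+245*.15),.0025);t=plane(c,(345+188*.15,195+68*.15),.0025);print("clip back,tip",e.round(4),t.round(4),np.arctan2(t[1]-e[1],t[0]-e[0]))
print("spool",plane(c,(220+560*.15-60,195+135*.15),.036).round(4))
go(.48,.20,.24,.06)
E
```

```text
[[0.714, 0.063, 0.011], [0.721, -0.034, 0.011], [0.553, -0.046, 0.011], [0.548, 0.05, 0.011]] [0.6339 0.0083 0.011 ]
stand yaw 0.07102959115677515
clip back,tip [ 0.4362 -0.2333  0.0025] [ 0.5259 -0.2267  0.0025] 0.07410839317189151
spool [0.4955 0.2054 0.036 ]
rows [-0.4106, -0.3055, -0.0176] spin -0.3258
```

```bash
python3 -m handwheel '[[-0.41,-0.305,-0.02,-0.326],[-0.41,-0.305,-0.02,-0.326],[-0.41,-0.305,-0.02,-0.326],[-0.41,-0.305,-0.02,-0.326],[-0.41,-0.305,-0.02,-0.326],[-0.41,-0.305,-0.02,-0.326],[-0.41,-0.305,-0.02,-0.326],[-0.41,-0.305,-0.02,-0.326],[-0.41,-0.305,-0.02,-0.326],[-0.41,-0.305,-0.02,-0.326],[-0.41,-0.305,-0.02,-0.326],[-0.41,-0.305,-0.02,-0.326]]'
python3 - <<'E'
from h import *
p,M,s=tool();print(p.round(4),M.round(3).tolist(),s["joint_positions"])
c=get_calibration("wrist");im=capture("wrist");cv2.imwrite("pics/w1.png",im)
T=np.linalg.inv(c["world_to_cam"]);print("cam in tool",(M.T@(T[:3,3]-p)).round(3))
print(proj(c,[.4955,.2054,.036]))
E
```

```text
time_s: 1.3
ee_pos: [0.4806, 0.1991, 0.2424]
orientation: [0.088, -3.14, 0.001]
force: [0.2, 1.3, 0.4]
gripper_width: 0.0878
grasp_force: 0.0
[0.4806 0.1991 0.2424] [[-0.998, -0.056, -0.0], [-0.056, 0.998, -0.001], [0.0, -0.001, -1.0]] [-0.64448522  0.21193656  0.18732993  1.8326823  -0.04348259  1.10134433
  1.18506235]
cam in tool [ 0.073  0.001 -0.162]
[324.36243485 190.10070325]
```

View pics/w1.png

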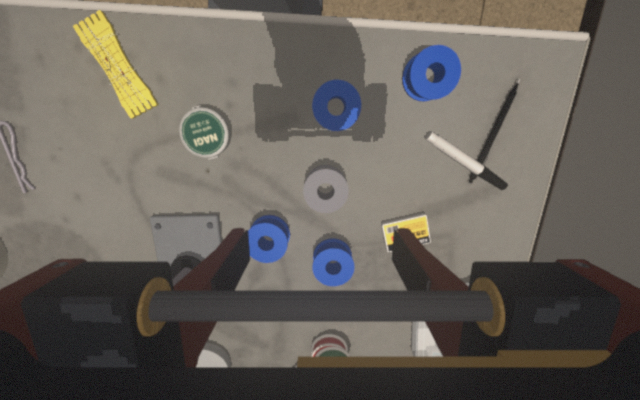

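The grey spool is at (326,190) in the wrist view, as the prediction from the top camera (324,190) says. I refine it by contour and go down.

```bash
python3 - <<'E'
from h import *
c=get_calibration("wrist");im=cv2.imread("pics/w1.png")
r=im[160:220,296:358].astype(int); g=r.mean(2)
print(g[30,::3].astype(int),g[::3,10].astype(int))
m=((g>120)).astype(np.uint8)
n,l,st,ce=cv2.connectedComponentsWithStats(m);i=1+st[1:,4].argmax();print(st[i])
cn,_=cv2.findContours((l==i).astype(np.uint8),cv2.RETR_EXTERNAL,cv2.CHAIN_APPROX_NONE)
e=cv2.fitEllipse(max(cn,key=len));uv=(e[0][0]+296,e[0][1]+160);print(e,uv,plane(c,uv,.036).round(4))
P=plane(c,uv,.036)
go(P[0],P[1],.01,.06)
E
```

```text
[136 135 136 146 147 145 148 102  91  93  94  91  75 141 146 145 146 145
 136 138 138] [135 133 136 128 102  90 100 136 147 147 148 147 145 146 140 132 126 117
 120 123]
[   0    0   62   60 3062]
((30.839229583740234, 31.02739906311035), (65.87840270996094, 70.29722595214844), 100.39995574951172) (326.83922958374023, 191.02739906311035) [0.4951 0.211  0.036 ]
rows [-0.0166, 0.0088, 0.2323] spin -0.001
```

```bash
python3 - <<'E'
from h import *
c=get_calibration("wrist");im=cv2.imread("pics/w1.png")
r=im[160:220,296:358].astype(int)
print(r[30,3],r[30,15]); d=r[...,0]-r[...,2]
m=((d>d[30,15]/2+d[30,3]/2)&(r.mean(2)>125)).astype(np.uint8)
n,l,st,ce=cv2.connectedComponentsWithStats(m);i=1+st[1:,4].argmax();print(st[i])
cn,_=cv2.findContours((l==i).astype(np.uint8),cv2.RETR_EXTERNAL,cv2.CHAIN_APPROX_NONE)
e=cv2.fitEllipse(max(cn,key=len));uv=(e[0][0]+296,e[0][1]+160);P=plane(c,uv,.036);print(e,uv,P.round(4))
go(P[0],P[1],.01,.06)
E
```

```text
[125 137 144] [142 143 150]
[   7    9   46   45 1333]
((29.352828979492188, 30.895307540893555), (43.069461822509766, 44.76506042480469), 80.21257781982422) (325.3528289794922, 190.89530754089355) [0.4951 0.209  0.036 ]
rows [-0.0164, 0.0069, 0.2323] spin -0.001
```

```bash
python3 -m handwheel '[[-0.016,0.008,0.05,0],[-0.016,0.008,0.10,0],[-0.016,0.008,0.15,0],[-0.016,0.008,0.19,0],[-0.016,0.008,0.215,0],[-0.016,0.008,0.232,0],[-0.016,0.008,0.232,0],[-0.016,0.008,0.232,0]]' && python3 -m handwheel '[[0,0,0,0],[0,0,0,0],[0,0,0,0],[0,0,0,0],[0,0,0,0],[0,0,0,0],[0,0,0,0]]' 0.03 25; python3 -c "
from h import *
go(.495,.207,.15,.071)"
```

```text
time_s: 2.15
ee_pos: [0.4942, 0.2117, 0.0107]
orientation: [0.098, -3.139, -0.001]
force: [-0.1, 0.8, -0.3]
gripper_width: 0.0879
grasp_force: 0.0
time_s: 2.85
ee_pos: [0.4957, 0.2097, 0.0114]
orientation: [-0.093, 3.139, 0.0]
force: [-0.6, -1.6, 7.4]
gripper_width: 0.0591
grasp_force: 25.0
rows [0.0007, -0.0027, -0.1386] spin -0.0115
```

```bash
python3 -m handwheel '[[0,0,-0.04,0],[0,0,-0.09,0],[0,0,-0.14,0],[0,0,-0.16,0],[0,0,-0.16,0]]' && python3 - <<'E'
from h import *
go(.69,.06,.175,.071)
E
```

```text
time_s: 3.35
ee_pos: [0.4969, 0.2109, 0.1741]
orientation: [-0.094, 3.135, 0.005]
force: [-0.0, 0.1, -1.4]
gripper_width: 0.0595
grasp_force: 25.0
rows [-0.1837, -0.1623, -0.0004] spin -0.011
```

```bash
python3 -m handwheel '[[-0.184,-0.162,0,-0.011],[-0.184,-0.162,0,-0.011],[-0.184,-0.162,0,-0.011],[-0.184,-0.162,0,-0.011],[-0.184,-0.162,0,-0.011],[-0.184,-0.162,0,-0.011],[-0.184,-0.162,0,-0.011],[-0.184,-0.162,0,-0.011]]' && python3 - <<'E'
from h import *
p,M,s=tool();c=get_calibration("wrist");im=capture("wrist");cv2.imwrite("pics/w2.png",im);np.savez("w2.npz",**c)
print(p,proj(c,[.634,.009,.023]),proj(c,[.634,.009,.09]))
cv2.imwrite("pics/w2c.png",cv2.resize(im[40:300,140:460],None,fx=2.3,fy=2.3,interpolation=cv2.INTER_CUBIC))
E
```

```text
time_s: 4.15
ee_pos: [0.6872, 0.0607, 0.1689]
orientation: [0.114, -3.137, -0.001]
force: [-0.4, -0.2, -1.7]
gripper_width: 0.0595
grasp_force: 25.0
[0.68718136 0.06068234 0.16891943] [274.50339568 137.03445865] [262.00339727 141.24926142]
```

View pics/w2c.png

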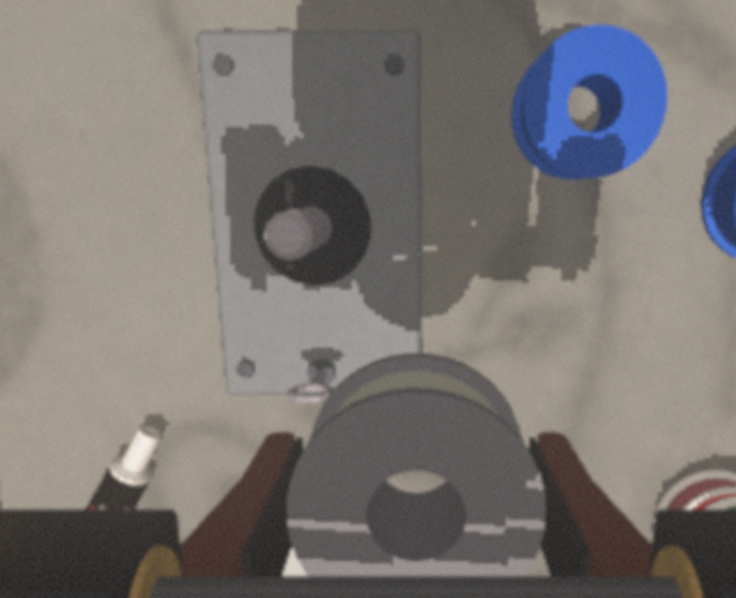

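The wrist crop shows the platter centre at (276.1,137.8), the spindle top at (265.7,141.3) and the held spool's bore rim at (321,264). From these I work out the target in relative terms.

```bash
python3 - <<'E'
from h import *
c=dict(np.load("w2.npz")); f=lambda u,v:(140+(u+.5)/2.3-.5,40+(v+.5)/2.3-.5)
im=cv2.imread("pics/w2.png");g=im.mean(2)
# platter: dark mask fit
x0,y0=f(235,150);roi=im[int(y0):int(y0)+65,int(x0):int(x0)+70]
gg=roi.mean(2);m=((gg<58)).astype(np.uint8);n,l,st,ce=cv2.connectedComponentsWithStats(m);i=1+st[1:,4].argmax()
cn,_=cv2.findContours((l==i).astype(np.uint8),cv2.RETR_EXTERNAL,cv2.CHAIN_APPROX_NONE);h=cv2.convexHull(max(cn,key=len));e=cv2.fitEllipse(h)
uv=(e[0][0]+int(x0),e[0][1]+int(y0));print("platter",e,uv,plane(c,uv,.023).round(4),"manual",plane(c,f(313,225),.023).round(4))
A=plane(c,uv,.023)
for z in(.079,.085,.09,.097): print(z,"spindle top",plane(c,f(289,233),z).round(4),proj(c,[A[0],A[1],z]))
p=np.array([.68718,.06068,.16892])
B=plane(c,f(416,515),p[2]+.0246);print("bore",B.round(4),B-p)
P=[plane(c,f(*q),.011) for q in[(198,32),(419,30),(421,390),(229,395)]];a=P[0]-P[3]+P[1]-P[2]
print(np.round(P,3).tolist(),np.mean(P,0).round(4));a=-(a);print("yaw",np.arctan2(a[1],a[0]))
for k,j in((0,3),(1,2)): d=P[j]-P[k];print(np.arctan2(d[1],d[0]))
E
```

```text
platter ((34.73227310180664, 33.507381439208984), (47.87679672241211, 50.14210891723633), 148.27072143554688) (275.73227310180664, 137.50738143920898) [0.6344 0.0103 0.023 ] manual [0.6344 0.0104 0.023 ]
0.079 spindle top [0.6345 0.0098 0.079 ] [266.00541273 140.98059491]
0.085 spindle top [0.634  0.0109 0.085 ] [264.70564265 141.44470961]
0.09 spindle top [0.6336 0.0118 0.09  ] [263.57403327 141.84877843]
0.097 spindle top [0.6331 0.013  0.097 ] [261.91017777 142.44289874]
bore [0.6873 0.0613 0.1935] [0.00014899 0.00060058 0.0246    ]
[[0.556, -0.045, 0.011], [0.548, 0.053, 0.011], [0.713, 0.066, 0.011], [0.723, -0.031, 0.011]] [0.6348 0.0106 0.011 ]
yaw 0.07955589424209174
0.07904959236578525
0.08006779873665716
```

```bash
python3 - <<'E'
from h import *
go(.6343,.0098,.13,.0795)
E
```

```text
rows [0.0565, -0.0473, 0.0397] spin -0.0064
```

```bash
python3 -m handwheel '[[0.0565,-0.0473,0.01,-0.006],[0.0565,-0.0473,0.01,-0.006],[0.0565,-0.0473,0.02,-0.006],[0.0565,-0.0473,0.035,-0.006],[0.0565,-0.0473,0.035,-0.006],[0.0565,-0.0473,0.035,-0.006]]' && python3 - <<'E'
from h import *
go(.6343,.0098,.0344,.0795)
E
```

```text
time_s: 4.8
ee_pos: [0.6356, 0.0099, 0.1349]
orientation: [0.125, -3.138, -0.001]
force: [0.5, -0.3, -0.6]
gripper_width: 0.0595
grasp_force: 25.0
rows [0.0012, -0.0, 0.1005] spin -0.0002
```

```bash
python3 -m handwheel '[[0.001,0,0.02,0],[0.001,0,0.035,0],[0.001,0,0.04,0],[0.001,0,0.045,0],[0.001,0,0.05,0],[0.001,0,0.055,0],[0.001,0,0.055,0]]'; python3 - <<'E'
from h import *
go(.6343,.0098,.0344,.0795)
E
```

```text
time_s: 5.5
ee_pos: [0.6343, 0.0081, 0.0802]
orientation: [0.121, -3.139, -0.0]
force: [-0.2, -0.1, -1.6]
gripper_width: 0.0592
grasp_force: 25.0
rows [-0.0001, 0.0017, 0.0458] spin -0.0023
```

```bash
python3 -m handwheel '[[0,0.001,0.015,0],[0,0.001,0.03,0],[0,0.001,0.036,0],[0,0.001,0.04,0],[0,0.001,0.043,0],[0,0.001,0.045,0],[0,0.001,0.045,0],[0,0.001,0.045,0]]'
```

```text
time_s: 6.3
ee_pos: [0.6347, 0.0091, 0.0359]
orientation: [-0.121, 3.139, 0.0]
force: [0.1, 0.3, -1.4]
gripper_width: 0.0594
grasp_force: 25.0
```

```bash
python3 -m handwheel '[[0,0,0.001,0],[0,0,0.002,0],[0,0,0.002,0]]' && python3 -m handwheel '[[0,0,0,0],[0,0,0,0],[0,0,0,0],[0,0,0,0],[0,0,0,0]]' 0.08 && python3 -m handwheel '[[0,0,-0.04,0],[0,0,-0.09,0],[0,0,-0.13,0],[0,0,-0.16,0],[0.05,0,-0.16,0],[0.09,0,-0.16,0],[0.09,0,-0.16,0]]' && python3 - <<'E'
from h import *
p,M,s=tool();c=get_calibration("wrist");im=capture("wrist");cv2.imwrite("pics/w3.png",im);np.savez("w3.npz",**c)
u=proj(c,[.6344,.0104,.08]);print(u,p); u=u.astype(int)
x,y=max(0,u[0]-80),max(0,u[1]-60);print(x,y)
cv2.imwrite("pics/w3c.png",cv2.resize(im[y:y+120,x:x+160],None,fx=5,fy=5,interpolation=cv2.INTER_CUBIC))
go(.465,-.235,.17,.076)
E
```

```text
time_s: 6.6
ee_pos: [0.6348, 0.0092, 0.0344]
orientation: [-0.121, 3.139, 0.0]
force: [-3.1, 0.1, 4.1]
gripper_width: 0.0595
grasp_force: 25.0
time_s: 7.1
ee_pos: [0.6345, 0.0091, 0.0336]
orientation: [0.121, -3.139, -0.0]
force: [-0.8, -0.7, 0.8]
gripper_width: 0.0798
grasp_force: 0.0
time_s: 7.8
ee_pos: [0.5399, 0.0013, 0.1936]
orientation: [0.119, -3.136, -0.001]
force: [0.7, 0.3, 0.1]
gripper_width: 0.0799
grasp_force: 0.0
[321.69808629 282.08970882] [0.53990559 0.00129978 0.19359662]
241 222
rows [0.0958, -0.2302, 0.024] spin 0.0008
```

View pics/w3c.png

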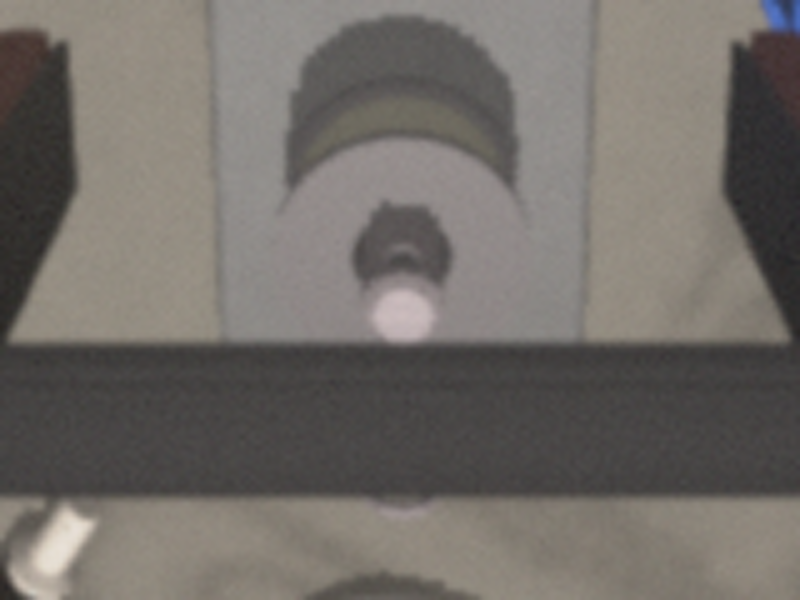

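The spool sits flat on the platter. The spindle top is at (321.7,285.2), and a dark hole mouth appears at about (321.6,275.4).

```bash
python3 - <<'E'
from h import *
c=dict(np.load("w3.npz"));im=cv2.imread("pics/w3.png")
for z in(.079,.083,.087,.091): print(z,proj(c,[.6344,.0104,z])[1].round(1),"front hole",proj(c,[.6254,.0097,z-.01])[1].round(1),"flange near edge v, bore front rim",proj(c,[.6044,.008,.059])[1].round(1),proj(c,[.6229,.009,.059])[1].round(1))
print(im[262:290,321].mean(1).astype(int))
E
python3 -m handwheel '[[0.095,-0.23,0,0],[0.095,-0.23,0,0],[0.095,-0.23,0,0],[0.095,-0.23,0.01,0],[0.095,-0.23,0.024,0],[0.095,-0.23,0.024,0],[0.095,-0.23,0.024,0]]' 0.05
python3 - <<'E'
from h import *
p,M,s=tool();c=get_calibration("wrist");im=capture("wrist");cv2.imwrite("pics/w4.png",im);np.savez("w4.npz",p=p,M=M,**c)
a=proj(c,[.436,-.233,.0025]);b=proj(c,[.53,-.227,.0025]);print(a,b)
x,y=[max(0,int(k)) for k in np.minimum(a,b)-30];print(x,y)
cv2.imwrite("pics/w4c.png",cv2.resize(im[y:y+150,x:x+200],None,fx=4,fy=4,interpolation=cv2.INTER_CUBIC))
E
```

```text
0.079 281.6 front hole 269.5 flange near edge v, bore front rim 248.2 263.2
0.083 283.6 front hole 271.3 flange near edge v, bore front rim 248.2 263.2
0.087 285.7 front hole 273.2 flange near edge v, bore front rim 248.2 263.2
0.091 287.8 front hole 275.1 flange near edge v, bore front rim 248.2 263.2
[135 104  89  89  88  86  86  86  97 115  97  77  74  87 111 130 136 150
 179 191 191 188 191 193 187 184 182 172]
time_s: 8.55
ee_pos: [0.4679, -0.2358, 0.1692]
orientation: [0.116, -3.139, 0.0]
force: [0.4, -0.0, -0.7]
gripper_width: 0.0501
grasp_force: 0.0
[324.68521502 158.37827467] [323.57159597 235.12524496]
293 128
```

View pics/w4c.png

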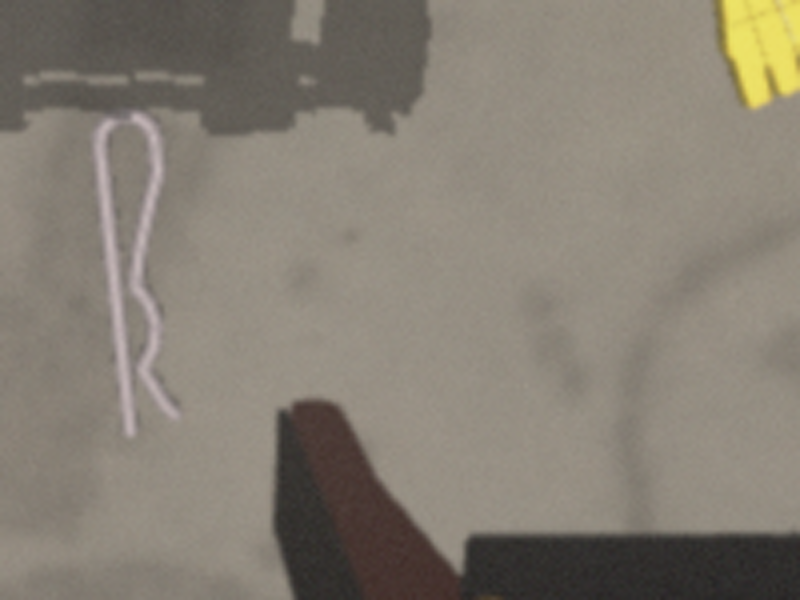

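```bash
python3 - <<'E'
from h import *
c=dict(np.load("w4.npz"));f=lambda u,v:plane(c,(293+(u+.5)/4-.5,128+(v+.5)/4-.5),.0025)
tip=f(130,437);l=f(101,160);r=f(158,160);b=f(127,113)
a=tip-l;yaw=np.arctan2(a[1],a[0]);x=np.array([np.cos(yaw),np.sin(yaw)]);y=np.array([-x[1],x[0]])
O=tip[:2]-84.5e-3*x+8e-3*y
for n,q in zip("tlrb",(tip,l,r,b)): print(n,q.round(4),((q[:2]-O)@x).round(4),((q[:2]-O)@y).round(4))
print(O,yaw); go(O[0],O[1],.02,yaw)
T=np.linalg.inv(c["world_to_cam"]); print(T[:3,3])
E
```

```text
t [ 0.5322 -0.2249  0.0025] 0.0845 -0.008
l [ 0.4472 -0.24    0.0025] -0.0018 -0.008
r [ 0.446  -0.2236  0.0025] -0.0002 0.0083
b [ 0.4332 -0.2336  0.0025] -0.0145 0.0008
[ 0.44756905 -0.23180462] 0.17569684676445696
rows [0.0208, 0.0041, 0.1495] spin -0.0988
[ 0.39519506 -0.24064588  0.33150805]
```

```bash
python3 -m handwheel '[[0.0208,0.0041,0.04,-0.0988],[0.0208,0.0041,0.09,-0.0988],[0.0208,0.0041,0.13,-0.0988],[0.0208,0.0041,0.15,-0.0988],[0.0208,0.0041,0.158,-0.0988],[0.0208,0.0041,0.158,-0.0988],[0.0208,0.0041,0.158,-0.0988]]' 0.045 && python3 - <<'E'
from h import *
go(.4471,-.2319,.0015,.1757); p,M,s=tool(); print(s["force"])
E
```

```text
time_s: 9.3
ee_pos: [0.4481, -0.2317, 0.0126]
orientation: [-0.278, 3.128, -0.001]
force: [-0.2, -1.2, -0.1]
gripper_width: 0.045
grasp_force: 0.0
rows [0.0011, -0.0, 0.0111] spin 0.0015
[-0.2140712  -1.18802797 -0.09101479]
```

```bash
python3 -m handwheel '[[0.001,0,0.004,0],[0.001,0,0.008,0],[0.001,0,0.010,0],[0.001,0,0.011,0],[0.001,0,0.011,0],[0.001,0,0.011,0]]' && python3 -m handwheel '[[0,0,0,0],[0,0,0,0],[0,0,0,0],[0,0,0,0],[0,0,0,0],[0,0,0,0],[0,0,0,0]]' 0.01 50
```

```text
time_s: 9.9
ee_pos: [0.4458, -0.2323, 0.0007]
orientation: [-0.276, 3.129, -0.0]
force: [-0.2, 0.2, 0.2]
gripper_width: 0.045
grasp_force: 0.0
time_s: 10.6
ee_pos: [0.4458, -0.2321, 0.0006]
orientation: [0.276, -3.129, -0.0]
force: [-0.5, -0.1, 1.1]
gripper_width: 0.0193
grasp_force: 50.0
```

```bash
python3 -m handwheel '[[0,0,-0.02,0],[0,0,-0.06,0],[0,0,-0.10,0],[0,0,-0.13,0],[0,0,-0.13,0],[0,0,-0.13,0]]' - 60 && python3 - <<'E'
from h import *
go(.6043,.011,.125,.0795)
E
```

```text
time_s: 11.2
ee_pos: [0.446, -0.232, 0.1308]
orientation: [-0.276, 3.128, -0.0]
force: [-1.1, 0.5, -1.3]
gripper_width: 0.0188
grasp_force: 60.0
rows [-0.1985, 0.2115, 0.006] spin 0.0967
```

```bash
python3 -m handwheel '[[-0.1985,0.2115,0,0.097],[-0.1985,0.2115,0,0.097],[-0.1985,0.2115,0,0.097],[-0.1985,0.2115,0,0.097],[-0.1985,0.2115,0,0.097],[-0.1985,0.2115,0,0.097],[-0.1985,0.2115,0.0,0.097],[-0.1985,0.2115,0.006,0.097],[-0.1985,0.2115,0.006,0.097],[-0.1985,0.2115,0.006,0.097]]' && python3 - <<'E'
from h import *
p,M,s=tool();print(p.round(4));si=capture("side");to=capture("top");cv2.imwrite("pics/s5.png",si);cv2.imwrite("pics/t5.png",to)
cs,ct=get_calibration("side"),get_calibration("top")
u=proj(cs,[.634,.01,.09]).astype(int);w=proj(ct,[.634,.01,.09]).astype(int)
A=si[u[1]-40:u[1]+40,u[0]-60:u[0]+60];B=to[w[1]-40:w[1]+40,w[0]-40:w[0]+40];print(u-[60,40],w-40)
cv2.imwrite("pics/c5.png",np.hstack([cv2.resize(A,(480,320),interpolation=cv2.INTER_CUBIC),cv2.resize(B,(320,320),interpolation=cv2.INTER_CUBIC)]))
E
```

```text
time_s: 12.2
ee_pos: [0.603, 0.0089, 0.1238]
orientation: [0.12, -3.137, 0.001]
force: [-0.1, 0.1, 0.3]
gripper_width: 0.0189
grasp_force: 60.0
[0.603  0.0089 0.1238]
[312 152] [261 130]
```

View pics/c5.png

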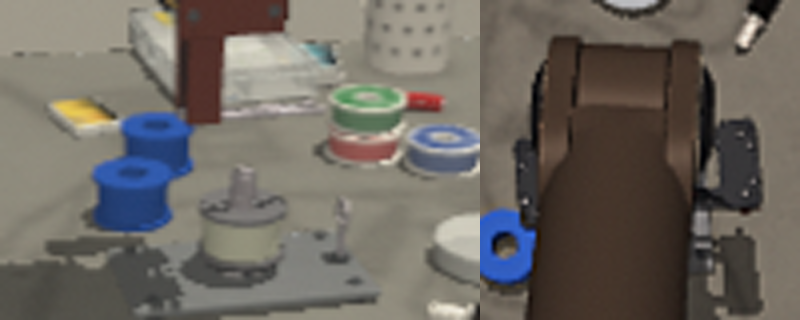

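```bash
python3 -m handwheel '[[0,0,0.015,0],[0,0,0.026,0],[0,0,0.03,0],[0,0,0.03,0],[0,0,0.03,0]]' | grep -E 'ee_pos|force' ; for k in 1; do python3 -m handwheel '[[0,0,0.001,0],[0,0,0.002,0],[0,0,0.002,0]]' | grep -E 'ee_pos|force'; done; python3 -m handwheel '[[0,0,0.0005,0],[0,0,0.001,0],[0,0,0.001,0]]' | grep -E 'ee_pos|force'
```

```text
ee_pos: [0.6042, 0.0108, 0.0945]
force: [-0.7, 0.2, -0.7]
grasp_force: 60.0
ee_pos: [0.6042, 0.0109, 0.0927]
force: [-0.4, 0.1, 0.1]
grasp_force: 60.0
ee_pos: [0.6042, 0.0108, 0.0916]
force: [-0.1, 0.1, -0.8]
grasp_force: 60.0
```

```bash
f(){ grep -E 'ee_pos|^force'; }
python3 -m handwheel '[[0,0,0.001,0],[0,0,0.001,0]]' | f; python3 -m handwheel '[[0,0,0.001,0],[0,0,0.001,0]]' | f; python3 -m handwheel '[[0,0,0.001,0],[0,0,0.001,0]]' | f
```

```text
ee_pos: [0.6041, 0.0108, 0.0905]
force: [0.3, 0.2, -0.5]
ee_pos: [0.6041, 0.0108, 0.0895]
force: [-0.2, 0.2, 0.3]
ee_pos: [0.6041, 0.0109, 0.0885]
force: [0.2, 0.3, -0.9]
```

```bash
f(){ grep -E 'ee_pos|^force'; }
python3 -m handwheel '[[0,0,0.001,0],[0,0,0.001,0]]' | f; python3 -m handwheel '[[0,0,0.001,0],[0,0,0.001,0]]' | f
```

```text
ee_pos: [0.6041, 0.0108, 0.0875]
force: [0.4, 0.6, -0.4]
ee_pos: [0.6041, 0.0109, 0.0865]
force: [0.2, -0.3, 0.2]
```

```bash
f(){ grep -E 'ee_pos|^force'; }
python3 -m handwheel '[[0,0,0.001,0],[0,0,0.001,0]]' | f; python3 -m handwheel '[[0,0,0.001,0],[0,0,0.001,0]]' | f
```

```text
ee_pos: [0.6041, 0.0108, 0.0855]
force: [0.3, -0.4, -0.8]
ee_pos: [0.6042, 0.0108, 0.0846]
force: [1.1, 0.4, -1.0]
```

```bash
f(){ grep -E 'ee_pos|^force'; }
python3 -m handwheel '[[0,0,0.001,0],[0,0,0.001,0]]' | f; python3 -m handwheel '[[0,0,0.001,0],[0,0,0.001,0]]' | f
```

```text
ee_pos: [0.6042, 0.0108, 0.0838]
force: [-1.2, 0.0, 1.9]
ee_pos: [0.6043, 0.0108, 0.0831]
force: [-2.6, 0.1, 4.8]
```

Contact with the spindle top comes at TCP z ≈ 0.0844. I repeat the probe near the tip of the leg, so that any pitch of the clip in the grip shows.

```bash
f(){ grep -E 'ee_pos|^force'; }
python3 -m handwheel '[[0,0,-0.006,0],[0,0,-0.006,0],[0.02,0.003,-0.006,0],[0.042,0.003,-0.006,0],[0.042,0.003,-0.006,0],[0.042,0.003,-0.006,0],[0.042,0.003,-0.003,0],[0.042,0.003,-0.003,0]]' | f; python3 -m handwheel '[[0,0,0.0005,0],[0,0,0.001,0]]' | f;
```

```text
ee_pos: [0.5625, 0.0106, 0.0852]
force: [0.4, 0.2, -0.4]
ee_pos: [0.5623, 0.0105, 0.0845]
force: [0.6, 0.4, 0.2]
```

```bash
f(){ grep -E 'ee_pos|^force|torque'; }
python3 -m handwheel '[[0,0,0.0005,0],[0,0,0.0005,0]]' | f; python3 -m handwheel '[[0,0,0.0005,0],[0,0,0.0005,0]]' | f; python3 -c "
from h import *
print(ctrl.state()['ft_torque'])"
```

```text
ee_pos: [0.5622, 0.0105, 0.0841]
force: [0.2, 0.2, -0.4]
ee_pos: [0.5622, 0.0105, 0.0837]
force: [0.1, 0.2, -0.2]
[-0.00852785 -0.06017919  0.01611166]
```

```bash
f(){ grep -E 'ee_pos|^force|torque'; }
python3 -m handwheel '[[0,0,0.0005,0],[0,0,0.0005,0]]' | f; python3 -m handwheel '[[0,0,0.0005,0],[0,0,0.0005,0]]' | f;  python3 -c "
from h import *
print(ctrl.state()['ft_torque'])"
```

```text
ee_pos: [0.5622, 0.0105, 0.0832]
force: [-0.2, -0.5, 0.7]
ee_pos: [0.5621, 0.0105, 0.0827]
force: [0.1, -0.4, 1.2]
[-0.00573741 -0.10992441 -0.02927535]
```

```bash
f(){ grep -E 'ee_pos|^force|torque'; }
python3 -m handwheel '[[0,0,0.0005,0],[0,0,0.0005,0]]' | f; python3 -c "
from h import *
print(ctrl.state()['ft_torque'])"
```

```text
ee_pos: [0.5622, 0.0105, 0.0822]
force: [-0.9, -0.7, 0.5]
[-0.03469604 -0.16804054 -0.03306933]
```

Pitch of the clip is about 0.026 rad, tip up, so the tip meets the hole height at TCP z ≈ 0.0705. Next I feel for the spindle's flank with the outer side of the leg, to get the lateral offset.

```bash
f(){ grep -E 'ee_pos|^force|torque'; }
python3 -m handwheel '[[0,0,-0.006,0],[0,0,-0.006,0],[0,0.0177,-0.006,0],[0,0.0177,-0.006,0],[0,0.0177,-0.006,0],[0,0.0177,0.004,0],[0,0.0177,0.01,0],[0,0.0177,0.01,0],[0,0.0177,0.01,0]]' | f; python3 -c "
from h import *
print(ctrl.state()['ft_torque'])"; python3 -m handwheel '[[0,-0.001,0,0],[0,-0.002,0,0],[0,-0.002,0,0]]' | f; python3 -c "
from h import *
print(ctrl.state()['ft_torque'])"
```

```text
ee_pos: [0.5604, 0.0277, 0.0717]
force: [0.2, 0.3, -1.1]
[ 0.0437528   0.00348547 -0.00542791]
ee_pos: [0.561, 0.0259, 0.0724]
force: [-0.2, -0.1, -0.5]
[-0.00375292  0.02032509  0.00824676]
```

```bash
f(){ grep -E 'ee_pos|^force|torque'; }; t(){ python3 -c "
from h import *
print(ctrl.state()['ft_torque'])"; }
python3 -m handwheel '[[0,-0.001,0,0],[0,-0.001,0,0]]' | f;t; python3 -m handwheel '[[0,-0.0005,0,0],[0,-0.0005,0,0]]' | f;t;python3 -m handwheel '[[0,-0.0005,0,0],[0,-0.0005,0,0]]' | f;t
```

```text
ee_pos: [0.561, 0.025, 0.0723]
force: [0.6, 0.2, -0.5]
[ 0.03406231 -0.02770844 -0.02675458]
ee_pos: [0.5609, 0.0246, 0.0722]
force: [0.1, 0.5, -0.8]
[ 0.02468936 -0.04989113  0.08613233]
ee_pos: [0.561, 0.0241, 0.0721]
force: [-0.5, 0.4, -0.6]
[-0.00183307  0.02342342 -0.0047343 ]
```

```bash
f(){ grep -E 'ee_pos|^force|torque'; }; t(){ python3 -c "
from h import *
print(ctrl.state()['ft_torque'])"; }
python3 -m handwheel '[[0,-0.0005,0,0],[0,-0.0005,0,0]]' | f;t; python3 -m handwheel '[[0,-0.0005,0,0],[0,-0.0005,0,0]]' | f;t
```

```text
ee_pos: [0.561, 0.0236, 0.0721]
force: [0.1, 0.0, 0.3]
[ 0.07886611  0.04983303 -0.07290751]
ee_pos: [0.5611, 0.0231, 0.0721]
force: [-0.2, 0.0, -0.7]
[0.05726757 0.02889748 0.00890639]
```

```bash
f(){ grep -E 'ee_pos|^force|torque'; }; t(){ python3 -c "
from h import *
print(ctrl.state()['ft_torque'])"; }
python3 -m handwheel '[[0,-0.0005,0,0],[0,-0.0005,0,0]]' | f;t; python3 -m handwheel '[[0,-0.0005,0,0],[0,-0.0005,0,0]]' | f;t
```

```text
ee_pos: [0.5611, 0.0226, 0.0721]
force: [0.1, 0.2, -0.5]
[ 0.03128693 -0.00285456  0.04964845]
ee_pos: [0.5611, 0.0223, 0.0721]
force: [-0.5, 1.3, -0.4]
[0.14774685 0.08686893 0.01586292]
```

```bash
f(){ grep -E 'ee_pos|^force|torque'; }; t(){ python3 -c "
from h import *
print(ctrl.state()['ft_torque'])"; }
python3 -m handwheel '[[0,-0.0005,0,0],[0,-0.0005,0,0]]' | f;t; python3 -m handwheel '[[0,-0.0005,0,0],[0,-0.0005,0,0]]' | f;t
```

```text
ee_pos: [0.5612, 0.0218, 0.0721]
force: [0.2, 0.8, -0.6]
[0.27109963 0.03849491 0.0852424 ]
ee_pos: [0.5612, 0.0215, 0.0721]
force: [0.6, 2.2, -0.0]
[0.40996872 0.08773015 0.12647253]
```

```bash
f(){ grep -E 'ee_pos|^force|torque'; }; python3 -m handwheel '[[0,0.004,0,0],[0,0.004,0,0],[0.03,0.004,0,0],[0.03,0.004,0,0],[0.03,-0.0104,0.0016,0],[0.03,-0.0104,0.0016,0],[0.03,-0.0104,0.0016,0],[0.03,-0.0104,0.0016,0]]' | f; python3 - <<'E'
from h import *
p,M,s=tool(); print(s["orientation"],p)
yaw=np.arctan2(M[1,1],M[0,1])-np.pi/2;print("yaw",yaw,M[:,2])
w=np.array([.5611,.0226])-.0115*M[:2,1]; print("aligned off", (np.array(p[:2])-w)@M[:2,1])
si=capture("side");cs=get_calibration("side");u=proj(cs,[.61,.01,.07]).astype(int)
A=si[u[1]-22:u[1]+23,u[0]-30:u[0]+30];cv2.imwrite("pics/c6.png",cv2.resize(A,(800,600),interpolation=cv2.INTER_CUBIC));print(u-[30,22])
E
```

```text
ee_pos: [0.5326, 0.0083, 0.0705]
force: [0.4, 0.6, -0.7]
[-1.23477416e-01  3.13888903e+00  1.42010509e-06] [0.53263873 0.00830501 0.07049512]
yaw 0.07863532546373242 [ 2.75636894e-04  1.17478322e-05 -9.99999962e-01]
aligned off -0.0005150649710735774
[333 177]
```

View pics/c6.png

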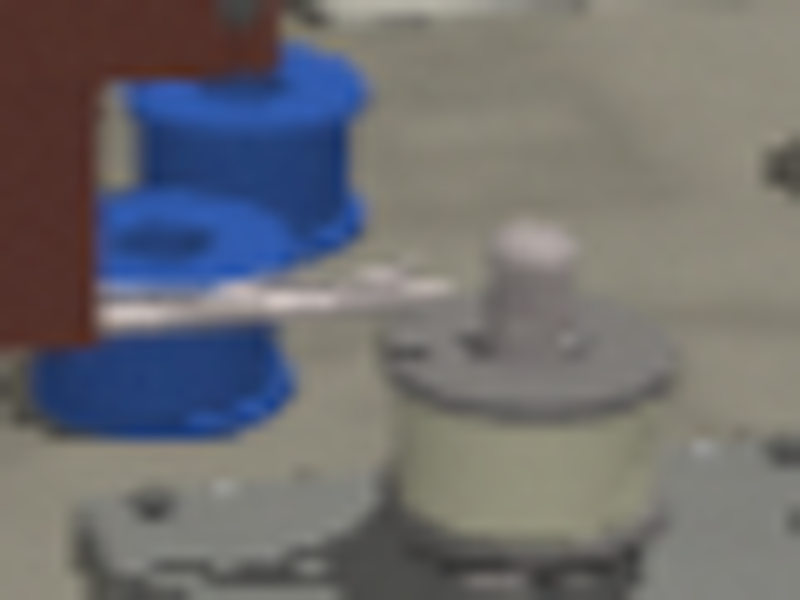

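Side crop: the clip tip is at (450,288) and the spindle top centre at (535,240), with the leg looking slightly tip-up. I check this against projection.

```bash
python3 - <<'E'
from h import *
cs=get_calibration("side");yaw=.079;ax=np.array([np.cos(yaw),np.sin(yaw),0]);S=np.array([.6344,.0095,0])
g=lambda X,z,Y=0:((proj(cs,S+ax*X+Y*np.array([-ax[1],ax[0],0])+[0,0,z])-[333,177]+.5)*800/60).round(0)
for z in(.07,.0738,.078):print(z,[g(X,z).tolist() for X in(-.07,-.04,-.017,-.009)])
print("top",g(0,.0838),g(0,.08),g(0,.088),"flange rim L/R",g(-.03,.059),g(.03,.059))
E
python3 -m handwheel '[[-0.003,0,0,0],[-0.005,0,0,0],[-0.005,0,0,0]]'|grep -E 'ee_pos|^force'
```

```text
0.07 [[196.0, 327.0], [342.0, 315.0], [453.0, 306.0], [491.0, 303.0]]
0.0738 [[196.0, 310.0], [342.0, 298.0], [453.0, 289.0], [492.0, 286.0]]
0.078 [[197.0, 290.0], [343.0, 279.0], [454.0, 270.0], [492.0, 267.0]]
top [537. 237.] [536. 254.] [537. 218.] flange rim L/R [389. 361.] [675. 338.]
ee_pos: [0.5376, 0.009, 0.0705]
force: [0.2, 0.6, -1.3]
```

```bash
f(){ grep -E 'ee_pos|^force|torque'; }
python3 -m handwheel '[[-0.001,0,0,0],[-0.001,0,0,0]]' | f; python3 -m handwheel '[[-0.001,0,0,0],[-0.001,0,0,0]]' | f;python3 -m handwheel '[[-0.001,0,0,0],[-0.001,0,0,0]]' | f
```

```text
ee_pos: [0.5382, 0.009, 0.0705]
force: [-0.4, 0.1, -0.3]
ee_pos: [0.5392, 0.009, 0.0706]
force: [-1.3, -0.1, -0.4]
ee_pos: [0.5402, 0.0091, 0.0706]
force: [-0.0, -0.5, 0.0]
```

```bash
f(){ grep -E 'ee_pos|^force|torque'; }
python3 -m handwheel '[[-0.001,0,0,0],[-0.001,0,0,0]]' | f; python3 -m handwheel '[[-0.001,0,0,0],[-0.001,0,0,0]]' | f
```

```text
ee_pos: [0.5413, 0.0092, 0.0706]
force: [0.2, -0.5, 0.3]
ee_pos: [0.5422, 0.0093, 0.0706]
force: [0.1, 0.1, -0.1]
```

```bash
f(){ grep -E 'ee_pos|^force|torque'; }
python3 -m handwheel '[[-0.001,0,0,0],[-0.001,0,0,0]]' | f; python3 -m handwheel '[[-0.001,0,0,0],[-0.001,0,0,0]]' | f
```

```text
ee_pos: [0.5433, 0.0093, 0.0706]
force: [-0.0, 0.3, -1.2]
ee_pos: [0.5442, 0.0094, 0.0705]
force: [0.1, 1.2, -0.1]
```

```bash
f(){ grep -E 'ee_pos|^force|torque'; }
python3 -m handwheel '[[-0.001,0,0,0],[-0.001,0,0,0]]' | f; python3 -m handwheel '[[-0.001,0,0,0],[-0.001,0,0,0]]' | f
```

```text
ee_pos: [0.5452, 0.0095, 0.0705]
force: [-0.3, 0.4, -0.2]
ee_pos: [0.5462, 0.0096, 0.0705]
force: [0.6, -0.6, 0.2]
```

No force and about 5 mm past the mouth, so the tip is in. I go on.

```bash
f(){ grep -E 'ee_pos|^force|torque'; }
python3 -m handwheel '[[-0.001,0,0,0],[-0.002,0,0,0],[-0.003,0,0,0],[-0.003,0,0,0]]' | f; python3 -m handwheel '[[-0.001,0,0,0],[-0.002,0,0,0],[-0.003,0,0,0],[-0.003,0,0,0]]' | f
```

```text
ee_pos: [0.5493, 0.0098, 0.0705]
force: [0.9, 0.8, -0.3]
ee_pos: [0.5523, 0.01, 0.0706]
force: [-0.0, 0.8, -0.7]
```

```bash
f(){ grep -E 'ee_pos|^force|torque'; }
python3 -m handwheel '[[-0.001,0,0,0],[-0.002,0,-0.0003,0],[-0.003,0,-0.0003,0],[-0.003,0,-0.0003,0]]' | f; python3 -m handwheel '[[-0.001,0,0,0],[-0.002,0,0,0],[-0.002,0,0,0]]' | f
```

```text
ee_pos: [0.5552, 0.0103, 0.0708]
force: [-0.6, 0.5, -0.3]
ee_pos: [0.5569, 0.0106, 0.0707]
force: [-1.8, 2.0, 0.5]
```

```bash
f(){ grep -E 'ee_pos|^force|torque'; }
python3 -m handwheel '[[-0.001,0,0,0],[-0.002,0,0,0],[-0.002,0,0,0]]' | f; python3 -m handwheel '[[-0.001,0,0,0],[-0.001,0,0,0]]' | f
```

```text
ee_pos: [0.5589, 0.0108, 0.0707]
force: [-1.7, 1.5, -0.6]
ee_pos: [0.5598, 0.0109, 0.0707]
force: [-2.3, 2.2, -0.7]
```

```bash
f(){ grep -E 'ee_pos|^force|torque'; }
python3 -m handwheel '[[-0.001,0,0,0],[-0.001,0,0,0]]' | f; python3 -m handwheel '[[-0.001,0,0,0],[-0.001,0,0,0]]' | f
```

```text
ee_pos: [0.5606, 0.0109, 0.0706]
force: [-4.4, 1.3, -0.5]
ee_pos: [0.5614, 0.011, 0.0706]
force: [-5.2, 2.1, -0.1]
```

```bash
f(){ grep -E 'ee_pos|^force|torque'; }
python3 -m handwheel '[[-0.001,0.0005,0,0],[-0.001,0.0005,0,0]]' | f; python3 -m handwheel '[[-0.001,0,0,0],[-0.001,0,0,0]]' | f
```

```text
ee_pos: [0.5622, 0.0114, 0.0705]
force: [-4.9, 3.0, 0.5]
ee_pos: [0.5625, 0.0115, 0.0703]
force: [-7.3, 1.3, 0.6]
```

```bash
f(){ grep -E 'ee_pos|^force|torque'; }
python3 -m handwheel '[[-0.001,0,0,0],[-0.001,0,0,0]]' | f; python3 -m handwheel '[[-0.001,0,0,0],[-0.001,0,0,0]]' | f
```

```text
ee_pos: [0.563, 0.0116, 0.0702]
force: [-7.4, 1.6, 0.9]
ee_pos: [0.5633, 0.0116, 0.07]
force: [-9.3, 1.5, -0.2]
```

```bash
f(){ grep -E 'ee_pos|^force|torque'; }
python3 -m handwheel '[[-0.001,0,-0.0003,0],[-0.001,0,-0.0003,0]]' | f; python3 -m handwheel '[[-0.001,0,0,0],[-0.001,0,0,0]]' | f
```

```text
ee_pos: [0.5637, 0.0117, 0.0701]
force: [-10.1, 0.8, 0.6]
ee_pos: [0.5639, 0.0118, 0.0698]
force: [-12.4, 2.4, 1.7]
```

```bash
f(){ grep -E 'ee_pos|^force|torque'; }
python3 -m handwheel '[[-0.001,0,0,0],[-0.001,0,0,0]]' | f; python3 -m handwheel '[[-0.001,0,0,0],[-0.001,0,0,0]]' | f
```

```text
ee_pos: [0.5644, 0.0119, 0.0696]
force: [-12.9, 3.3, 1.0]
ee_pos: [0.568, 0.0123, 0.0704]
force: [-3.6, 3.5, 0.6]
```

```bash
f(){ grep -E 'ee_pos|^force|torque|width'; }
python3 -m handwheel '[[0,0,0,0]]' | f; python3 -m handwheel '[[-0.001,0,0,0],[-0.001,0,0,0]]' | f
python3 -m handwheel '[[-0.001,0,0,0],[-0.001,0,0,0]]' | f
```

```text
ee_pos: [0.5695, 0.0125, 0.0709]
force: [-4.7, 3.5, 0.7]
gripper_width: 0.0191
ee_pos: [0.5699, 0.0127, 0.0708]
force: [-6.7, 3.4, 1.6]
gripper_width: 0.0189
ee_pos: [0.5702, 0.0127, 0.0706]
force: [-7.6, 3.4, 0.5]
gripper_width: 0.0189
```

```bash
cat > tip.py <<'E'
from h import *
cs=get_calibration("side");yaw=.079;ax=np.array([np.cos(yaw),np.sin(yaw),0]);S=np.array([.6344,.0095,0])
im=capture("side").astype(int);bg=cv2.imread("pics/s5.png").astype(int)
for X in np.arange(.008,.046,.003):
    u=proj(cs,S+ax*X+[0,0,.0738]); c,r=int(round(u[0])),int(round(u[1]))
    print(round(X,3),(c,r),np.abs(im-bg)[r-3:r+4,c].sum(1).tolist())
E
python3 tip.py
```

```text
0.008 (375, 197) [68, 132, 83, 33, 21, 26, 27]
0.011 (377, 197) [4, 13, 74, 14, 43, 7, 1]
0.014 (378, 197) [1, 1, 103, 11, 23, 5, 1]
0.017 (379, 197) [3, 1, 95, 10, 4, 1, 2]
0.02 (380, 197) [2, 1, 37, 4, 2, 2, 2]
0.023 (381, 197) [1, 1, 1, 3, 3, 4, 1]
0.026 (382, 197) [1, 5, 2, 1, 1, 0, 1]
0.029 (383, 197) [5, 1, 1, 0, 2, 2, 2]
0.032 (384, 197) [4, 1, 0, 2, 1, 2, 2]
0.035 (385, 197) [2, 2, 0, 1, 1, 5, 3]
0.038 (386, 197) [0, 1, 1, 2, 1, 4, 1]
0.041 (387, 197) [2, 2, 1, 0, 1, 1, 0]
0.044 (388, 196) [1, 2, 0, 3, 0, 2, 2]
```

The tip is out of the far side at X ≈ 20 mm, which agrees with the TCP, so there is no slip in the grip. I go on pushing gently.

```bash
f(){ grep -E 'ee_pos|^force|torque'; }
python3 -m handwheel '[[-0.001,0.0003,0,0],[-0.001,0.0003,0,0]]' | f; python3 -m handwheel '[[-0.001,0,0,0],[-0.001,0,0,0]]' | f
```

```text
ee_pos: [0.5706, 0.0128, 0.0704]
force: [-8.3, 2.5, 1.7]
ee_pos: [0.5747, 0.0129, 0.0713]
force: [-0.3, 3.9, -1.0]
```

```bash
f(){ grep -E 'ee_pos|^force|torque'; }
python3 -m handwheel '[[-0.001,0,0,0],[-0.001,0,0,0]]' | f; python3 -m handwheel '[[-0.001,0,0,0],[-0.001,0,0,0]]' | f
```

```text
ee_pos: [0.5764, 0.0131, 0.0716]
force: [1.2, 3.5, -0.4]
ee_pos: [0.5769, 0.013, 0.0715]
force: [1.5, 4.0, -0.5]
```

```bash
f(){ grep -E 'ee_pos|^force|torque'; }
python3 -m handwheel '[[-0.001,0,0,0],[-0.002,0,0,0],[-0.002,0,0,0]]' | f; python3 -m handwheel '[[-0.001,0,0,0],[-0.002,0,0,0],[-0.002,0,0,0]]' | f
```

```text
ee_pos: [0.5782, 0.0128, 0.0711]
force: [-0.4, 3.6, -0.9]
ee_pos: [0.5801, 0.0126, 0.0711]
force: [0.2, 2.1, -1.4]
```

```bash
f(){ grep -E 'ee_pos|^force|torque'; }
python3 -m handwheel '[[-0.001,0,0,0],[-0.001,0,0,0]]' | f; python3 tip.py
```

```text
ee_pos: [0.581, 0.0127, 0.0711]
force: [-0.1, 1.8, 0.2]
0.008 (375, 197) [30, 122, 92, 52, 15, 21, 25]
0.011 (377, 197) [1, 44, 11, 145, 9, 9, 112]
0.014 (378, 197) [3, 91, 21, 96, 13, 11, 111]
0.017 (379, 197) [16, 98, 27, 59, 23, 9, 36]
0.02 (380, 197) [47, 30, 11, 38, 34, 8, 1]
0.023 (381, 197) [25, 3, 53, 32, 22, 10, 2]
0.026 (382, 197) [2, 0, 71, 23, 29, 9, 4]
0.029 (383, 197) [4, 1, 83, 14, 16, 0, 1]
0.032 (384, 197) [3, 1, 35, 3, 1, 2, 4]
0.035 (385, 197) [1, 4, 2, 1, 3, 0, 0]
0.038 (386, 197) [0, 1, 2, 2, 1, 2, 1]
0.041 (387, 197) [3, 2, 3, 2, 0, 2, 1]
0.044 (388, 196) [3, 1, 1, 5, 1, 2, 1]
```

```bash
f(){ grep -E 'ee_pos|^force|torque'; }
python3 -m handwheel '[[-0.001,0,0,0],[-0.001,0,0,0]]' | f; python3 -m handwheel '[[-0.001,0,0,0],[-0.001,0,0,0]]' | f
```

```text
ee_pos: [0.582, 0.0129, 0.0712]
force: [-0.4, 1.6, -0.9]
ee_pos: [0.583, 0.013, 0.0711]
force: [0.3, 1.6, -0.9]
```

```bash
f(){ grep -E 'ee_pos|^force|torque'; }
python3 -m handwheel '[[-0.001,0,0,0],[-0.001,0,0,0]]' | f; python3 -m handwheel '[[-0.0005,0,0,0],[-0.0005,0,0,0]]' | f; python3 tip.py | sed -n 7,12p
```

```text
ee_pos: [0.584, 0.0132, 0.0711]
force: [0.2, 0.4, -1.4]
ee_pos: [0.5843, 0.0133, 0.0711]
force: [-1.1, 1.7, 0.4]
0.026 (382, 197) [27, 11, 35, 19, 42, 11, 1]
0.029 (383, 197) [6, 14, 97, 16, 50, 9, 0]
0.032 (384, 197) [3, 1, 102, 14, 20, 1, 1]
0.035 (385, 197) [0, 1, 36, 5, 4, 1, 3]
0.038 (386, 197) [2, 0, 3, 0, 0, 5, 1]
0.041 (387, 197) [2, 3, 1, 0, 1, 2, 0]
```

Home: the tip is at about 34.5 mm and the force is near zero. I open, lift off and check.

```bash
f(){ grep -E 'time|ee_pos|^force|width'; }
python3 -m handwheel '[[0,0,0,0],[0,0,0,0],[0,0,0,0],[0,0,0,0],[0,0,0,0]]' 0.05 | f; python3 -m handwheel '[[0,0,-0.01,0],[0,0,-0.03,0],[0,0,-0.06,0],[0,0,-0.10,0],[0.05,0,-0.12,0],[0.1,0,-0.12,0],[0.15,0,-0.12,0],[0.15,0,-0.12,0],[0.15,0,-0.12,0]]' | f
python3 tip.py | sed -n 7,12p; python3 - <<'E'
from h import *
si=capture("side");to=capture("top");cs=get_calibration("side");ct=get_calibration("top")
cv2.imwrite("pics/s7.png",si);cv2.imwrite("pics/t7.png",to)
u=proj(cs,[.61,.01,.07]).astype(int);w=proj(ct,[.62,.01,.07]).astype(int);print(u-[30,30],w-30)
A=si[u[1]-30:u[1]+30,u[0]-30:u[0]+30];B=to[w[1]-30:w[1]+30,w[0]-30:w[0]+30]
cv2.imwrite("pics/c7.png",np.hstack([cv2.resize(k,(400,400),interpolation=cv2.INTER_CUBIC) for k in(A,B)]))
E
```

```text
time_s: 30.7
ee_pos: [0.5845, 0.0133, 0.0712]
force: [0.1, -0.5, -0.3]
gripper_width: 0.0499
time_s: 31.6
ee_pos: [0.4346, 0.0016, 0.1923]
force: [0.9, 1.2, 0.1]
gripper_width: 0.0496
0.026 (382, 197) [5, 54, 44, 19, 7, 6, 8]
0.029 (383, 197) [84, 21, 29, 12, 6, 6, 8]
0.032 (384, 197) [83, 25, 6, 6, 3, 6, 8]
0.035 (385, 197) [18, 6, 4, 7, 7, 11, 8]
0.038 (386, 197) [4, 10, 6, 8, 8, 11, 8]
0.041 (387, 197) [12, 5, 10, 5, 6, 5, 6]
[333 169] [272 145]
```

View pics/c7.png

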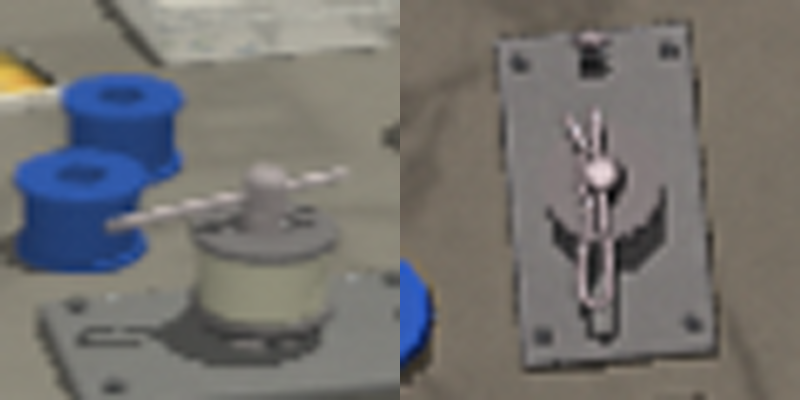

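The last crop shows the clip through the spindle at (604,175), eye drooping a little on the -x side, the bent leg behind the spindle, and the spool flat. The tip stays at about 34 mm after release, so I hand it in.

```bash
python3 -c "
from rig import ctrl
print(ctrl.sign_off())"
```

```text
the job is handed in; nothing more can be done
None
```

I handed the job in at about 32 s: the spool sits flat on the platter, the clip is snapped home through the cross-hole, and the arm is clear. The highest wrist force I read while pushing the clip was about 13 N. I moved nothing else on the desk on purpose, though I did not re-measure the bystanders, and the sign-off call returned no verdict.

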